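Clamp the purge chamber's cover with its draw latch

TASK

The cover of the purge chamber must be clamped onto its gasket: swing the steel loop of the draw latch over the hooked keeper on the cover so that it catches behind the hook, then fold the lever back and press it flat past centre, so that it stays shut by itself and holds the cover drawn in. Leave the other things on the bench where they are and let go of everything.

Things in the scene. Friction and masses are not known exactly. Their poses are not given: they have to be found in the camera images.
- cell: Purge chamber, a fixed white housing 180 mm wide (y), x from -108 to +215 mm. Origin on the table under the latch; x points level from its low front edge to its rear, z up. Its top, the deck, rises to +x at 28 deg. Deck directions used below: u = (cos 28, 0, sin 28) up the slope, n = (-sin 28, 0, cos 28) square to it. The white deck ends at u = 40 mm, then a black gasket strip.
- deck_zero (a point): Fixed point on the deck's centre line, u = 0, n = 0, at cell (0, 0, 85) mm; axes as the cell's. The lever's pivot lies at u = 0, n = 20 mm, axis along y, between two dark cheeks 46 mm over all.
- column_head (a point): Lower front edge, mid width, of the head of the dark column behind the cover: cell (90, 0, 230) mm. Head 120 mm wide, up to z = 290; the column below it has its front at cell x = 130. A gripper pointing straight down does not fit over the keeper: tilt it 30 to 40 deg, leaning back down the slope.
- lever (a joint): Angle of the steel latch lever about its pivot, rad. 0 = shut, flat along the deck pointing to -u; grows as it opens up and over to +u: 1.57 = square to the deck, 2.4 = stop, leaning towards the keeper. Stiff (0.12 N m), stays where left. In shutting it pulls hardest near 0.45, then goes past centre and holds itself; 2 to 6 N on its outer part shuts it.
- lever_tip (a point): Middle of the lever's free end, 92 mm from the pivot. The lever is a plate 32 to 36 mm wide, 5 to 8 mm thick; shut, its upper face lies at n = 28 to 30 mm, that is 8 to 10 mm above the pivot axis. The loop swings past its sides.
- loop (a joint): Angle of the loop against the lever, rad. In the u, n plane the loop points (loop - lever) above +u: 0 = along the deck to the keeper, 1.57 = square to the deck. Its hinge sits on the lever 18 mm from the pivot, at pivot + 18 mm x (cos a, sin a) in u, n, a = 198 deg - lever. Friction (0.05 N m) holds it upright; let go below about 0.2 rad it drops to the cover. It passes the lever freely.
- loop_bar (a point): Middle of the loop's cross bar, which hooks over the keeper: steel, 8 mm diameter, 56 mm long, along y, 108 mm from the loop's hinge. With two side bars (7 mm diameter, 63 mm over all) it forms a rectangular frame.
- keeper (a point): Seat of the hooked cross bar (u = 95, n = 8 mm; its centre rests at n 4 to 14), on the cover. Keeper: dark hook 36 mm wide; wall u 84 to 91, 24 mm tall, with a lip (n 19 to 24) reaching to u = 96. The bar comes down behind the lip (centre beyond u = 100) to n below 15: with the lever at 1.9 to 2.3 it does so if swung down to the cover. Folding the lever draws it under the lip.
- cover (a joint): How far the grey cover (u = 47 to 120 mm, flush with the deck, 180 mm wide) is drawn down the slope onto its gasket, m. 0 = loose; about 0.004 with the latch shut. The gasket pushes back with 5 N per mm and returns it to 0 when not clamped.
- tweezers: Bystander: steel tweezers, 120 mm long, 14 mm wide, lying along their x to the +y side of the chamber; origin under the middle.
- pan_tin: Bystander: aluminium tin, 85 x 60 x 28 mm, to the -y side of the chamber; origin under the middle.
- solvent: Bystander: amber bottle, 56 mm diameter, 130 mm tall; origin at the centre of its foot.
- jar: Bystander: white jar, 52 mm diameter, 70 mm tall; origin at the centre of its foot.
- notebook: Bystander: dark notebook, 154 x 114 x 13 mm; origin under the middle.
- mouse: Bystander: black computer mouse, 105 x 60 x 31 mm; origin under the middle.
- gas_filter: Bystander: upright aluminium gas filter cartridge, 48 mm diameter, 170 mm tall; origin at the centre of its foot.

How it is judged (in metres and radians):
On the way:
1. the loop's cross bar is behind the keeper's hook and lower than its lip, with the lever still open (distance between loop_bar and keeper below 0.03 m and z of loop_bar in the frame of keeper below 0.007 m and x of loop_bar in the frame of keeper above -0.003 m and value of joint lever above 0.8 rad), for 0.1 s.
At the end, for the whole second after the job is handed in: The lever lies flat (within 0.12 rad of shut) and at rest, the loop's cross bar sits in the keeper's hook (within 12 mm of its seat) and the cover is drawn in by more than 2 mm (value of joint lever below 0.12 rad and value of joint cover above 0.002 m and distance between loop_bar and keeper below 0.012 m and velocity of joint lever between -0.05 and 0.05 rad/s); the robot touches nothing.
It fails at once if a bystander is pushed more than 30 mm from its place (distance of any of tweezers, pan_tin, solvent, jar, notebook, mouse, gas_filter from where it was at the start of the episode above 0.03 m).
It fails at once if a standing bottle, jar or cartridge is tipped over (angle between any of solvent, jar, gas_filter's own z axis and vertical above 0.5 rad).
It also fails if it takes over 43 s, if anything falls off the work surface, if the arm or the gripper's body presses on something with over 40 N, if the wrist force passes 120 N, or if a joint passes its speed limit or range.

ROBOT

A 7-joint arm with a two-finger parallel gripper is mounted at the origin on the work surface. World frame = base frame: x ahead of the robot, y to its left, z up, the work surface at z = 0. Lengths are in mm, angles in rad, forces in N, time in s.
With the tool pointing down it reaches from about 400 to 925 mm from the base axis. Payload 5.6 kg.
Tool frame: the origin (TCP) lies at the very end of the fingers, on their centre line; the grasp point (between the pads) lies 19 mm behind it; z points along the fingers, y is the direction in which the jaws open and shut (so a half turn about z gives the same grasp; the last joint's range is limited). The gripper opens to 85 mm and grips with 20 to 120 N. Pads are 22 mm wide; open, the fingers measure 114 mm over their backs; the gripper's body (76 mm by 85 mm) begins 54 mm behind the grasp point. The pads swing forward as they close: fully open they stand 13 mm farther back than shut.
Start: joints at [-1.202, 0.468, -0.012, 1.603, 0.006, 1.071, -0.056], TCP at [260.208, 595.651, 231.29] pointing down, gripper open.
Joint ranges: [-2.53, 2.53], [-0.31, 2.02], [-1.57, 1.55], [0.28, 2.44], [-1.29, 4.43], [0.15, 1.84], [-2.92, 2.92]. Speed limits (rad/s): [2.57, 2.57, 3.14, 3.14, 3.14, 3.14, 3.14].

INTERFACE

Orientations are given as a rotation vector (axis times angle).
In Python, from workcell import status, viewer, ticket gives the robot as it stands.
- The arm moves only by the tool carry_out, never from a script. Its argument "motion" is a list of rows, each a list of 3 entries, a list of its own where there are three numbers: the turn, a rotation vector about the tool's x, y, z in degrees, then the shift along the tool's x, y, z in cm, then the closure, from -1 (fully open) to 1 (shut). In form: [[[wx, wy, wz], [x, y, z], grip], ...]. A call has 1 to 5 rows; each row is the pose to reach, as a shift and turn from the pose commanded when the call began, along the tool's axes at that moment; what a row does not reach only later rows make up. A row lasts 1/10 s, in which the tool goes at most 50 mm and 8.59 degrees, less where a joint would pass 70% of its speed; a pose out of reach is approached as far as the arm can. A call with a gripper value outside its range is refused whole. The fingers move at their own pace and stop on an object; "force" is the grip in N (left out, the last holds). Time passes only in rows, so rows that repeat a pose let the fingers close. It gives the time, the measured TCP pose, the force and the opening at its end, in the units of the state.
- status.state(): the state, without advancing time (a new reading comes with each control period).
- viewer.get_image(name): name is "scene" or "top" or "wrist"; returns (picture, depth): 420x560x3 uint8, red, green, blue; 420x560 float32, mm along the optical axis (not along the pixel's ray), 0 where there is no reading.
- viewer.camera_model(name): a dict with "mtx" (3x3 intrinsics, pixels), "rvec" (rotation vector, rad) and "tvec" (3), from world to camera coordinates, as OpenCV has them. Camera axes: x right, y down, z forward; pixel columns grow to the right and rows downward; lengths in mm; the calibration is good to about 2 mm. A picture is of the moment at which its call begins: read the wrist's pose just before it. camera_model takes no time and is no camera call; for the wrist camera it gives the pose at the moment of the call.
- ticket.job_done(): hands the job in, once; it reports no verdict.
The state is a dict: "time": time; "joints": joint angles; "dq": joint speeds; "joint_efforts": joint torques, N m; "eef_pos": TCP position; "orientation": TCP orientation; "force": force on the tool from outside, world axes, zero at the start; "ft_torque": the same for the moment, N m; "width": opening from 0.0 (shut) to 1.0 (fully open).
Only numpy, scipy, OpenCV 4.12 (cv2) and the standard library are available. Lean on these libraries where they do the work, as an engineer would, in place of code of your own. Each camera call takes 0.05 s, during which the arm holds its last target.

## Working session

There is one attempt and no reset: what is moved stays moved. The work goes in short steps, Python scripts to look and compute and a tool call to move; the robot and the scene stay as the last step left them, time stands still between calls to the robot, and variables do not carry over. Pictures are saved under pics/ and viewed, and the job is handed in when it is done.

Besides the shell and the picture viewer there is one more tool, called after "Call:" as name([rows], argument=value, ...), one row to a line, values as JSON. carry_out: Moves the arm, as the interface text tells. Its arguments: {"type":"object","properties":{"motion":{"type":"array"},"force":{"type":"number"}},"required":["motion"]}

```bash
ls; mkdir -p pics; python3 - <<'E'
from workcell import status, viewer
import cv2
s=status.state(); print({k:s[k] for k in ('time','eef_pos','orientation','width','force')})
for n in ('scene','top'):
    im,d=viewer.get_image(n); cv2.imwrite(f'pics/{n}0.png',im[:,:,::-1])
    import numpy as np; np.save(f'pics/{n}0d.npy',d)
    print(n,viewer.camera_model(n))
E
```

```text
pics
{'time': 0.0, 'eef_pos': array([260.00159367, 595.10526977, 230.32215264]), 'orientation': array([-6.42390677e-01, -3.07494638e+00,  2.85210248e-03]), 'width': 0.9994473487874183, 'force': array([-0.36886399,  0.36475982,  0.01297804])}
scene {'mtx': array([[454.07518622,   0.        , 270.26447059],
       [  0.        , 454.07518622, 215.86572847],
       [  0.        ,   0.        ,   1.        ]]), 'rvec': array([ 2.42733489,  0.6087348 , -0.20391177]), 'tvec': array([-520.87055294, -123.80247114, 1768.60267058])}
top {'mtx': array([[521.98103199,   0.        , 280.41947106],
       [  0.        , 521.98103199, 216.25976018],
       [  0.        ,   0.        ,   1.        ]]), 'rvec': array([ 2.18268076, -2.16867524,  0.07070019]), 'tvec': array([   3.75963282,  574.85915768, 1570.44856861])}
```

View pics/scene0.png

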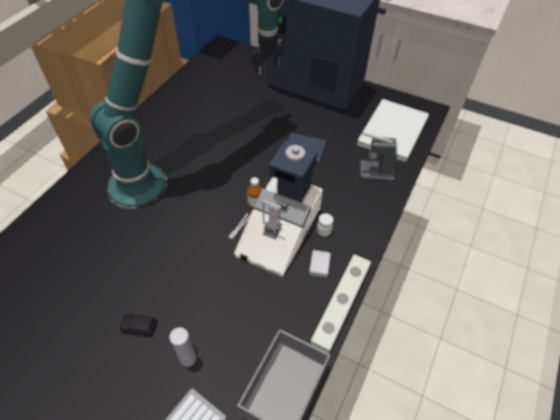

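View pics/top0.png

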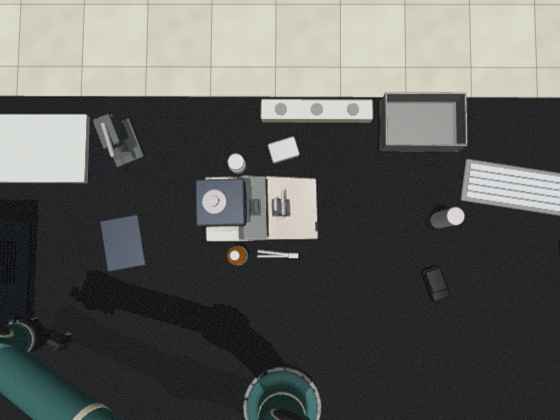

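```bash
cat > h.py <<'E'
import numpy as np,cv2
from workcell import status,viewer
def cam(n):
    m=viewer.camera_model(n);R=cv2.Rodrigues(np.array(m['rvec']))[0];return m['mtx'],R,np.array(m['tvec'])
def unproj(c,u,v,z):
    K,R,t=c;u=np.asarray(u,float);v=np.asarray(v,float);z=np.asarray(z,float)
    p=np.stack([(u-K[0,2])/K[0,0]*z,(v-K[1,2])/K[1,1]*z,z],-1)
    return (p-t)@R
def proj(c,P):
    K,R,t=c;p=np.asarray(P)@R.T+t;return np.stack([K[0,0]*p[...,0]/p[...,2]+K[0,2],K[1,1]*p[...,1]/p[...,2]+K[1,2]],-1)
E
python3 - <<'E'
from h import *
im=cv2.imread('pics/top0.png');d=np.load('pics/top0d.npy')
c=im[165:255,190:330];cv2.imwrite('pics/topc.png',cv2.resize(c,None,fx=5.6,fy=5.6,interpolation=cv2.INTER_CUBIC))
im=cv2.imread('pics/scene0.png')
c=im[120:280,220:350];cv2.imwrite('pics/scenec.png',cv2.resize(c,None,fx=3.7,fy=3.7,interpolation=cv2.INTER_CUBIC))
C=cam('top')
for u,v in [(317,178),(317,240),(268,178),(268,240),(300,190),(300,230),(312,209),(275,185),(275,232),(245,208),(225,190),(350,200),(238,160),(238,256)]:
    print(u,v,d[v,u],unproj(C,u,v,d[v,u]).round(1))
E
```

```text
317 178 1623.026 [ 6.966e+02 -1.052e+02  1.000e-01]
317 240 1601.2592 [ 503.6 -105.1    6.9]
268 178 1518.3787 [679.8  43.3 105.7]
268 240 1611.1836 [502.9  45.6  -1.2]
300 190 1562.9127 [651.3 -51.1  57.6]
300 230 1554.4048 [531.5 -51.6  56.8]
312 209 1575.6754 [596. -88.  40.]
275 185 1524.8151 [660.5  23.   97.4]
275 232 1519.6494 [523.4  22.   91.9]
245 208 1339.879 [575.7  95.2 277.3]
225 190 1336.0486 [620.9 146.4 285.3]
350 200 1615.4385 [ 628.2 -207.3    1. ]
238 160 1555.006 [738.1 134.3  74.6]
238 256 1472.8777 [452.9 124.9 134.7]
```

View pics/topc.png

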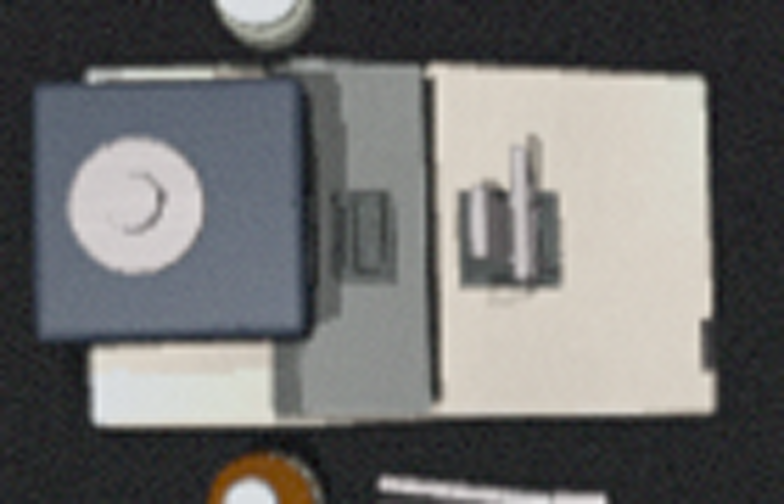

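View pics/scenec.png

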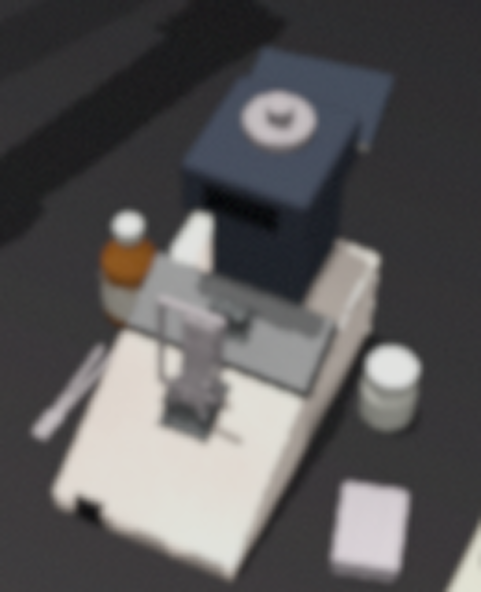

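```bash
python3 - <<'E'
from h import *
d=np.load('pics/top0d.npy');C=cam('top')
v,u=np.mgrid[165:255,180:335];P=unproj(C,u,v,d[v,u]).reshape(-1,3)
# deck inliers
from scipy.optimize import least_squares
def model(p):
    yaw,x0,y0=p  # cell x dir = (cos yaw, sin yaw)
    cx=(P[:,0]-x0)*np.cos(yaw)+(P[:,1]-y0)*np.sin(yaw); cy=-(P[:,0]-x0)*np.sin(yaw)+(P[:,1]-y0)*np.cos(yaw)
    return cx,cy
p=np.array([np.pi/2,600.,10.])
# free plane fit
cx,cy=model(p)
m=(P[:,2]>35)&(P[:,2]<130)&(P[:,1]>-95)&(P[:,1]<20)&(abs(P[:,0]-598)<85)&((abs(P[:,0]-598)>40)|(P[:,1]<-40))
for i in range(5):
    A=np.c_[P[m][:,:2],np.ones(m.sum())];co=np.linalg.lstsq(A,P[m][:,2],rcond=None)[0]
    r=P[:,2]-(P[:,0]*co[0]+P[:,1]*co[1]+co[2]);m&=abs(r)<6
print(co,m.sum(),np.degrees(np.arctan(np.hypot(co[0],co[1]))),np.degrees(np.arctan2(co[1],co[0])),r[m].std())
# line where z=85 at x=598
x=598;print('y at z85',(85-co[2]-co[0]*x)/co[1])
# edges: lateral extents by rows along y of points near plane
r=P[:,2]-(P[:,0]*co[0]+P[:,1]*co[1]+co[2])
g=(abs(r)<8)&(P[:,2]>35)
for y in range(-95,80,12):
    s=g&(abs(P[:,1]-y)<5); print(y,P[s][:,0].min().round(1),P[s][:,0].max().round(1))
# things above deck
g=(r>12)&(P[:,1]<75)&(abs(P[:,0]-598)<60)&(P[:,2]<260)
for q,rr in zip(P[g],r[g]): print(q.round(0),round(rr),end=';')
E
```

```text
[-1.56546997e-02  5.19167149e-01  9.15945800e+01] 1377 27.447505290125015 91.72714418734442 2.759216532119773
y at z85 5.3295559749450625
-95 514.4 687.7
-83 508.4 687.8
-71 508.2 686.7
-59 507.8 685.9
-47 507.3 685.1
-35 507.1 687.3
-23 506.9 686.1
-11 506.4 685.4
1 506.1 684.5
13 505.9 683.1
25 505.5 685.7
37 505.2 683.6
49 505.0 683.3
61 504.7 682.4
73 504.2 682.0
[626.   1. 230.] 148;[626.  -2. 230.] 149;[623.   4. 233.] 150;[623.   1. 233.] 150;[624.  -2. 229.] 148;[620.   4. 234.] 151;[620.   1. 234.] 152;[620.  -2. 233.] 152;[618.   4. 227.] 143;[618.   1. 233.] 150;[618.  -2. 230.] 149;[623.  -4. 193.] 114;[616.   4. 228.] 144;[615.   1. 235.] 153;[614.  -2. 240.] 159;[622.  -4. 173.] 93;[612.   4. 236.] 152;[612.   1. 234.] 152;[612.  -2. 235.] 154;[621.  -4. 158.] 78;[623.  -7. 139.] 61;[610.   4. 233.] 149;[609.   1. 236.] 154;[610.  -2. 232.] 150;[620.  -4. 140.] 60;[623.  -7. 122.] 44;[612.  23. 190.] 96;[612.  20. 193.] 100;[612.  18. 192.] 100;[607.   4. 231.] 147;[607.   1. 231.] 148;[607.  -2. 235.] 154;[620.  -4. 120.] 40;[619.  -7. 125.] 46;[609.  23. 189.] 95;[609
[... 3721 characters left out ...]
150.] 28;[577.  72. 145.] 25;[580.   5. 115.] 30;[570.   1. 230.] 147;[570.  -2. 236.] 154;[570.  -5. 230.] 150;[579.  -7. 127.] 48;[580. -10. 118.] 41;[581. -13. 104.] 28;[567.   1. 229.] 146;[567.  -2. 230.] 149;[567.  -5. 231.] 150;[576.  -7. 127.] 48;[575.   8. 109.] 22;[574.   5. 111.] 26;[564.   1. 235.] 152;[564.  -2. 237.] 155;[565.  -5. 221.] 141;[573.  -7. 125.] 46;[575. -10. 111.] 34;[574. -13. 115.] 39;[575. -15. 111.] 36;[572.  19. 107.] 14;[572.   8. 102.] 16;[573.   5.  98.] 13;[573.   2. 100.] 16;[564.  -2. 208.] 126;[565.  -5. 197.] 117;[567.  -7. 171.] 92;[573. -10.  93.] 15;[564.  -4. 166.] 86;[566.  -7. 150.] 71;[564.  -4. 132.] 51;[565.  -7. 124.] 45;[547.  67. 130.] 13;
```

```bash
cat >> h.py <<'E'
from scipy.spatial.transform import Rotation as Ro
YAW=np.radians(91.7); O=np.array([595.2,5.,0.])
EX=np.array([np.cos(YAW),np.sin(YAW),0]);EY=np.array([-EX[1],EX[0],0]);EZ=np.array([0,0,1.])
def c2w(p): return O+p[0]*EX+p[1]*EY+p[2]*EZ
t28=np.radians(28)
U=np.cos(t28)*EX+np.sin(t28)*EZ;N=-np.sin(t28)*EX+np.cos(t28)*EZ
def un(u,n,y=0): return c2w((0,0,85))+u*U+n*N+y*EY
def Rt(tilt):  # fingers pointing down, tilt deg toward +cellx ; tool y ~ cell x
    a=np.radians(tilt); z=np.sin(a)*EX-np.cos(a)*EZ; x=EY; y=np.cross(z,x); return np.c_[x,y,z]
def plan(targets):  # list of (pos,tilt)
    s=status.state(); R=Ro.from_rotvec(s['orientation']);p=np.array(s['eef_pos'])
    print('t',s['time'],'at',p.round(1),'F',np.round(s['force'],1),'w',round(s['width'],2))
    for q,t in targets:
        r=(R.inv()*Ro.from_matrix(Rt(t))).as_rotvec(degrees=True)
        print('tgt',np.round(q,1),t,'->',r.round(1),(R.inv().apply(np.asarray(q)-p)/10).round(2))
E
python3 - <<'E'
from h import *
d=np.load('pics/top0d.npy');C=cam('top')
v,u=np.mgrid[165:255,180:335];P=unproj(C,u,v,d[v,u]).reshape(-1,3)
q=(P-O);cx=q@EX;cy=q@EY;r=P[:,2]-85-cx*np.tan(t28)
m=(abs(cy)<85)&(cx>-95)&(cx<30)&((abs(cy)>40)|(cx<-50))&(abs(r)<8)
print(m.sum(),np.median(r[m]),'dx',-np.median(r[m])/np.tan(t28))
im=cv2.imread('pics/top0.png')
# project edges of white deck
for nm in ('top','scene'):
    im=cv2.imread(f'pics/{nm}0.png');im=cv2.resize(im,None,fx=4,fy=4,interpolation=cv2.INTER_CUBIC);C=cam(nm)
    def ln(a,b,c):
        a,b=proj(C,a)*4+2,proj(C,b)*4+2;cv2.line(im,tuple(a.round().astype(int).tolist()),tuple(b.round().astype(int).tolist()),c,1)
    ln(un(40,0,-90),un(40,0,90),(0,0,255));ln(un(-122,0,-90),un(40,0,-90),(0,0,255));ln(un(-122,0,90),un(40,0,90),(0,0,255));ln(un(-122,0,90),un(-122,0,-90),(0,0,255))
    ln(un(0,20),un(92*np.cos(np.pi-2.32),20+92*np.sin(2.32)),(0,255,0))
    a=np.radians(198)-2.32;h=np.array([18*np.cos(a),20+18*np.sin(a)]);b=h+108*np.array([np.cos(1.03),np.sin(1.03)])
    ln(un(*b,-28),un(*b,28),(255,0,0));ln(un(*h,28),un(*b,28),(255,0,0));ln(un(84,24,-18),un(84,24,18),(0,255,255))
    o=proj(C,un(0,40))*4;x,y=int(o[0]),int(o[1]);cv2.imwrite(f'pics/ov_{nm}.png',im[max(0,y-280):y+280,x-350:x+350])
plan([((260,595,380),0),((330,450,380),0)])
E
```

```text
1594 0.2852793408334944 dx -0.5365324063221094
t 0.1 at [260.  595.2 230.4] F [-0.9  0.   0. ] w 1.0
tgt [260 595 380] 0 -> [ -0.1  -0.  -25.3] [-1.000e-02 -4.000e-02 -1.496e+01]
tgt [330 450 380] 0 -> [ -0.1  -0.  -25.3] [-12.23 -10.53 -14.94]
```

View pics/ov_top.png

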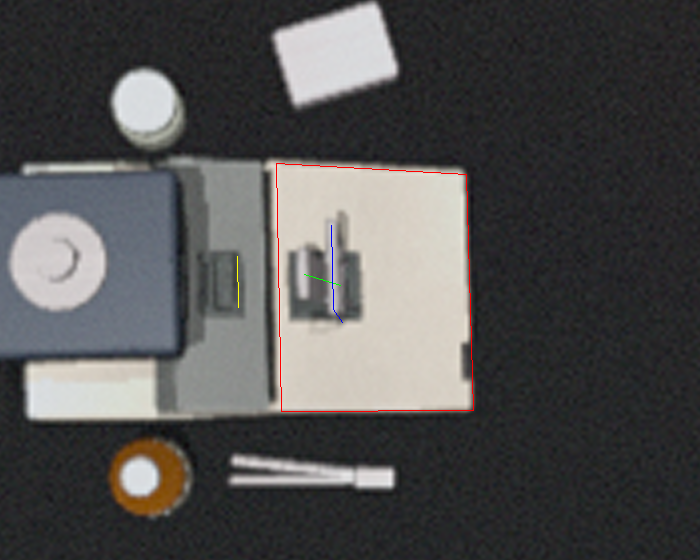

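View pics/ov_scene.png

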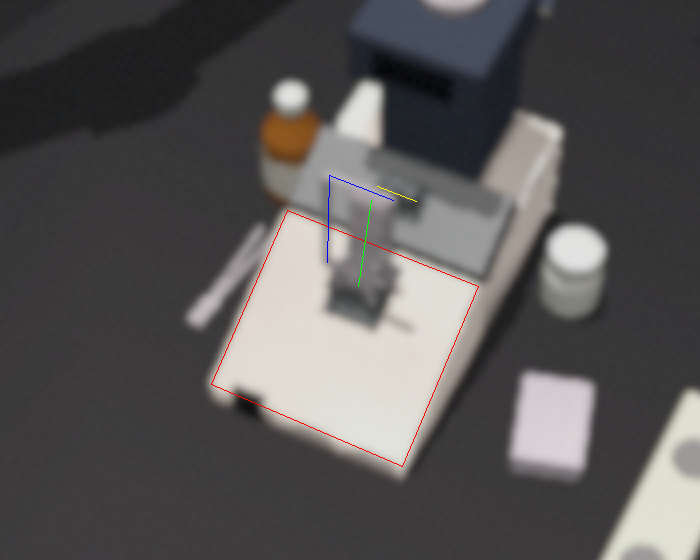

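```bash
python3 - <<'E'
from h import *
a=np.array([260,595,390.]);b=np.array([595,-110,390.])
plan([((260,595,330),0),(a+(b-a)*.06+[0,0,0],0)]+[(a+(b-a)*f,0) for f in (.12,.18,.24)])
E
```

```text
t 0.1 at [260.  595.2 230.4] F [-0.9  0.   0. ] w 1.0
tgt [260 595 330] 0 -> [ -0.1  -0.  -25.3] [-0.01 -0.03 -9.96]
tgt [280.1 552.7 390. ] 0 -> [ -0.1  -0.  -25.3] [ -3.54  -3.12 -15.95]
tgt [300.2 510.4 390. ] 0 -> [ -0.1  -0.  -25.3] [ -7.08  -6.19 -15.95]
tgt [320.3 468.1 390. ] 0 -> [ -0.1  -0.  -25.3] [-10.61  -9.26 -15.94]
tgt [340.4 425.8 390. ] 0 -> [ -0.1  -0.  -25.3] [-14.15 -12.33 -15.94]
```

Call:
carry_out([
  [[0, 0, -8], [0, 0, -5], 1],
  [[0, 0, -16], [-1, -1, -10], 1],
  [[0, 0, -25], [-3, -3, -14], 1],
  [[0, 0, -25], [-6, -6, -16], 1],
  [[0, 0, -25], [-10, -9, -16], 1],
])

```text
time: 0.6
eef_pos: [315.5, 473.9, 394.9]
orientation: [-0.044, 3.139, 0.009]
force: [1.4, -0.8, 0.5]
width: 0.141
```

```bash
python3 - <<'E'
from h import *
plan([((400,300,390),0),((590,-110,390),0)])
E
```

```text
t 0.6 at [315.5 473.9 394.9] F [ 1.4 -0.8  0.5] w 0.14
tgt [400 300 390] 0 -> [ 0.3  0.2 -0.1] [ -7.96 -17.63   0.41]
tgt [ 590 -110  390] 0 -> [ 0.3  0.2 -0.1] [-25.79 -59.15   0.21]
```

Call:
carry_out([
  [[0, 0, 0], [-1.9, -4.3, 0], 1],
  [[0, 0, 0], [-3.8, -8.6, 0], 1],
  [[0, 0, 0], [-5.7, -12.9, 0], 1],
  [[0, 0, 0], [-7.6, -17.2, 0], 1],
  [[0, 0, 0], [-9.5, -21.5, 0], 1],
])

```text
time: 1.1
eef_pos: [416.3, 258.5, 391.1]
orientation: [0.038, -3.141, 0.0]
force: [1.1, -0.2, -0.6]
width: 0.002
```

Call:
carry_out([
  [[0, 0, 0], [-1.9, -4.3, 0], 1],
  [[0, 0, 0], [-3.8, -8.6, 0], 1],
  [[0, 0, 0], [-5.7, -12.9, 0], 1],
  [[0, 0, 0], [-7.6, -17.2, 0], 1],
  [[0, 0, 0], [-9.5, -21.5, 0], 1],
])

```text
time: 1.6
eef_pos: [516.5, 46.1, 391.2]
orientation: [0.039, -3.141, -0.0]
force: [0.0, 1.3, 0.1]
width: 0.003
```

```bash
python3 - <<'E'
from h import *
plan([((592,-110,390),0),((593,-120,330),35)])
s=status.state();print(s['joints'])
E
```

```text
t 1.6 at [516.5  46.1 391.2] F [0.  1.3 0.1] w 0.0
tgt [ 592 -110  390] 0 -> [ 0.  -0.  -0.3] [ -7.16 -15.79   0.12]
tgt [ 593 -120  330] 35 -> [-35.    0.1  -0.3] [ -7.24 -16.79   6.12]
[-0.45529945  0.10539633  0.33308112  1.72700228 -0.03573672  1.31516139
  1.48056211]
```

Call:
carry_out([
  [[0, 0, 0], [-2, -4.2, 0], 1],
  [[-7, 0, 0], [-4, -8.4, 0], 1],
  [[-14, 0, 0], [-6, -12.6, 1], 1],
  [[-21, 0, 0], [-7.3, -16.8, 3], 1],
  [[-28, 0, 0], [-7.4, -16.8, 6], 1],
])

```text
time: 2.1
eef_pos: [595.5, -126.1, 331.2]
orientation: [-0.025, 3.048, 0.758]
force: [0.4, -0.1, -0.2]
width: 0.002
```

```bash
python3 - <<'E'
from h import *
im,d=viewer.get_image('wrist');cv2.imwrite('pics/w1.png',im[:,:,::-1])
a=np.radians(198)-2.32;h=np.array([18*np.cos(a),20+18*np.sin(a)])
b=h+108*np.array([np.cos(1.03),np.sin(1.03)])
print('bar',un(*b),'hinge',un(*h))
plan([((595,-50,240),35)])
s=status.state();print(s['joints'])
E
```

```text
bar [5.95340319e+02 2.72154506e-01 2.28486487e+02] hinge [595.50718293  -5.35007072 120.63305531]
t 2.15 at [ 591.5 -126.2  322.2] F [-2.7 -1.8 -5.7] w 0.0
tgt [595 -50 240] 35 -> [-6.7  0.  -1.2] [-0.53  2.81 10.85]
[ 0.05816975  0.45114083  0.45305727  1.55237907 -0.61700698  1.48198754
  2.22734969]
```

View pics/w1.png

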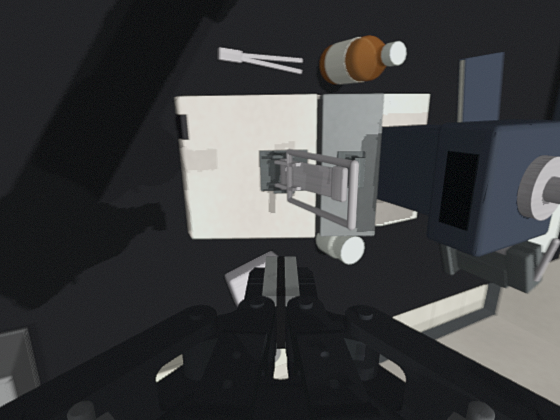

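```bash
python3 - <<'E'
from h import *
def arc(f,r=106): f=np.radians(f); return (595.3,-5.35+r*np.cos(f),120.6+r*np.sin(f))
plan([((595,-85,270),37),(arc(115),37),(arc(105),37)]+[(arc(f),37) for f in (95,85,75,65,55)])
E
```

```text
t 2.15 at [ 591.5 -126.2  322.2] F [-2.7 -1.8 -5.7] w 0.0
tgt [595 -85 270] 37 -> [-8.7  0.  -1.2] [-0.45  1.15  6.55]
tgt [595.3 -50.1 216.7] 37 -> [-8.7  0.  -1.2] [-0.58  1.69 12.89]
tgt [595.3 -32.8 223. ] 37 -> [-8.7  0.  -1.2] [-0.59  3.51 13.16]
tgt [595.3 -14.6 226.2] 37 -> [-8.7  0.  -1.2] [-0.61  5.27 13.74]
tgt [595.3   3.9 226.2] 37 -> [-8.7  0.  -1.2] [-0.63  6.89 14.62]
tgt [595.3  22.1 223. ] 37 -> [-8.7  0.  -1.2] [-0.65  8.34 15.76]
tgt [595.3  39.4 216.7] 37 -> [-8.7  0.  -1.2] [-0.68  9.57 17.14]
tgt [595.3  55.4 207.4] 37 -> [-8.7  0.  -1.2] [-0.71 10.54 18.72]
```

Call:
carry_out([
  [[-4, 0, 0], [-0.2, 0.5, 3], 1],
  [[-8, 0, 0], [-0.4, 1, 6.5], 1],
  [[-8.7, 0, -1], [-0.5, 1.3, 9.5], 1],
  [[-8.7, 0, -1], [-0.6, 1.5, 12.5], 1],
  [[-8.7, 0, -1], [-0.6, 1.5, 12.5], 1],
])

```text
time: 2.65
eef_pos: [596.4, -42.1, 224.6]
orientation: [0.066, -2.968, -0.99]
force: [0.1, -0.2, 0.5]
width: -0.003
```

```bash
python3 - <<'E'
from h import *
im,d=viewer.get_image('wrist');cv2.imwrite('pics/w2.png',im[:,:,::-1])
def arc(f,r=106): f=np.radians(f); return (595.3,-5.35+r*np.cos(f),120.6+r*np.sin(f))
plan([(arc(f),37) for f in (105,95,85,75,65,55,45,38,33)])
E
```

```text
t 2.7 at [597.6 -44.2 226.8] F [ 0.4 -0.4  0.3] w -0.0
tgt [595.3 -32.8 223. ] 37 -> [-0.2 -0.2  0.8] [0.19 0.69 1.  ]
tgt [595.3 -14.6 226.2] 37 -> [-0.2 -0.2  0.8] [0.11 2.34 1.83]
tgt [595.3   3.9 226.2] 37 -> [-0.2 -0.2  0.8] [0.03 3.82 2.93]
tgt [595.3  22.1 223. ] 37 -> [-0.2 -0.2  0.8] [-0.04  5.08  4.28]
tgt [595.3  39.4 216.7] 37 -> [-0.2 -0.2  0.8] [-0.11  6.09  5.82]
tgt [595.3  55.4 207.4] 37 -> [-0.2 -0.2  0.8] [-0.18  6.82  7.52]
tgt [595.3  69.6 195.6] 37 -> [-0.2 -0.2  0.8] [-0.23  7.24  9.32]
tgt [595.3  78.2 185.9] 37 -> [-0.2 -0.2  0.8] [-0.26  7.35 10.61]
tgt [595.3  83.5 178.3] 37 -> [-0.2 -0.2  0.8] [-0.28  7.33 11.53]
```

View pics/w2.png

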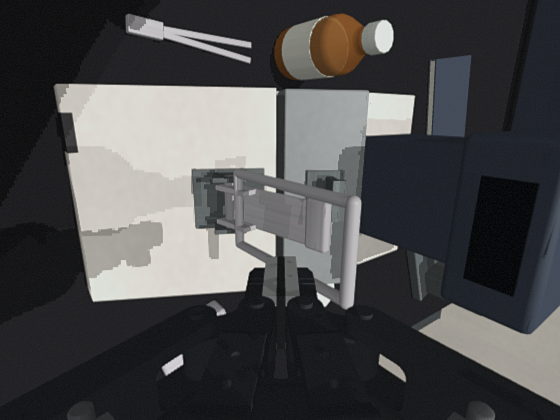

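Call:
carry_out([
  [[0, 0, 0], [0.1, 0.9, 0.9], 1],
  [[0, 0, 0], [0.1, 2.3, 1.8], 1],
  [[0, 0, 0], [0, 3.8, 2.9], 1],
  [[0, 0, 0], [0, 5.1, 4.3], 1],
  [[0, 0, 0], [0, 5.6, 5], 1],
])

```text
time: 3.2
eef_pos: [595.5, 32.3, 222.0]
orientation: [0.069, -2.977, -0.99]
force: [-0.1, -0.3, 0.0]
width: -0.002
```

```bash
python3 - <<'E'
from h import *
im,d=viewer.get_image('wrist');cv2.imwrite('pics/w3.png',im[:,:,::-1])
def arc(f,r=106): f=np.radians(f); return (595.3,-5.35+r*np.cos(f),120.6+r*np.sin(f))
plan([(arc(f),37) for f in (65,60,55,50,45,38,33)])
E
```

```text
t 3.25 at [595.   32.9 221.3] F [ 0.1  0.6 -0.6] w 0.0
tgt [595.3  39.4 216.7] 37 -> [-0.2 -0.1  1. ] [-0.05  0.25  0.77]
tgt [595.3  47.7 212.4] 37 -> [-0.2 -0.1  1. ] [-0.08  0.65  1.6 ]
tgt [595.3  55.4 207.4] 37 -> [-0.2 -0.1  1. ] [-0.11  0.97  2.46]
tgt [595.3  62.8 201.8] 37 -> [-0.2 -0.1  1. ] [-0.14  1.22  3.35]
tgt [595.3  69.6 195.6] 37 -> [-0.2 -0.1  1. ] [-0.16  1.39  4.26]
tgt [595.3  78.2 185.9] 37 -> [-0.2 -0.1  1. ] [-0.19  1.5   5.55]
tgt [595.3  83.5 178.3] 37 -> [-0.2 -0.1  1. ] [-0.21  1.48  6.48]
```

View pics/w3.png

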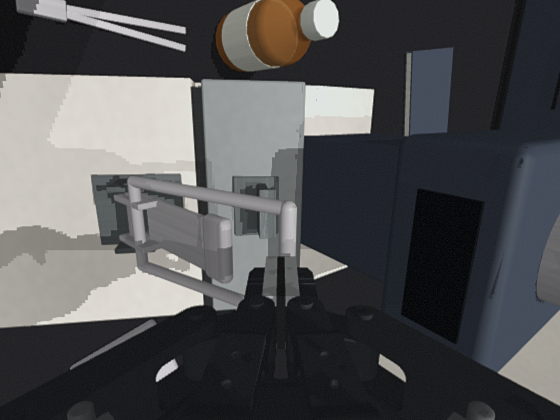

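Call:
carry_out([
  [[0, 0, 0], [0, 0.6, 1.6], 1],
  [[0, 0, 0], [0, 1.1, 2.9], 1],
  [[0, 0, 0], [0, 1.4, 4.3], 1],
  [[0, 0, 0], [0, 1.5, 5.5], 1],
  [[0, 0, 0], [0, 1.5, 5.8], 1],
])

```text
time: 3.75
eef_pos: [593.2, 76.8, 182.1]
orientation: [0.064, -2.975, -0.988]
force: [-0.6, 0.0, -0.1]
width: 0.003
```

```bash
python3 - <<'E'
from h import *
im,d=viewer.get_image('wrist');cv2.imwrite('pics/w4.png',im[:,:,::-1])
plan([((595.3,83.5,178.3),37),((595.3,40,250),37)])
E
```

```text
t 3.8 at [593.5  76.2 182.3] F [-0.   0.4  0.3] w -0.0
tgt [595.3  83.5 178.3] 37 -> [-0.3 -0.   0.7] [-0.21  0.34  0.75]
tgt [595.3  40.  250. ] 37 -> [-0.3 -0.   0.7] [-0.08  1.14 -7.59]
```

View pics/w4.png

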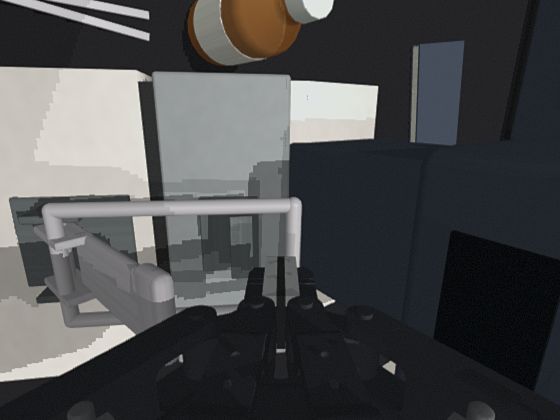

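Call:
carry_out([
  [[-3, 0, 0], [0, 0.3, 0.8], 1],
  [[-5, 0, 0], [0, 0.2, 1.6], 1],
  [[-5, 0, 0], [0, 0.1, 2.2], 1],
  [[-5, 0, 0], [0, 0.1, 2.2], 1],
])

```text
time: 4.2
eef_pos: [594.2, 95.4, 173.6]
orientation: [0.073, -2.922, -1.138]
force: [-7.9, 10.0, 24.7]
width: -0.001
```

```bash
python3 - <<'E'
from h import *
im,d=viewer.get_image('wrist');cv2.imwrite('pics/w5.png',im[:,:,::-1])
plan([((595.3,83.5,178.3),37),((595.3,40,250),37)])
E
```

```text
t 4.25 at [594.1  95.4 173.5] F [-7.2 11.  23.4] w 0.0
tgt [595.3  83.5 178.3] 37 -> [ 5.5 -0.   1.1] [-0.07 -0.56 -1.16]
tgt [595.3  40.  250. ] 37 -> [ 5.5 -0.   1.1] [ 0.04  1.09 -9.38]
```

View pics/w5.png

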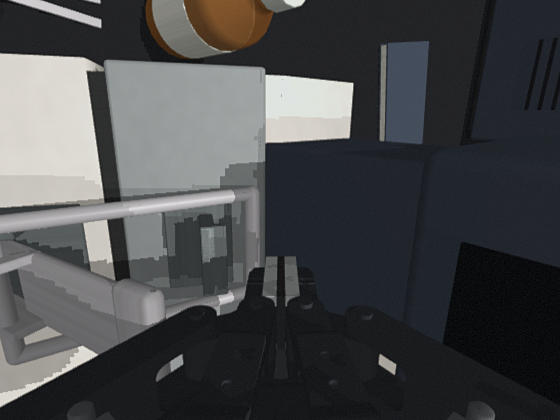

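Call:
carry_out([
  [[0, 0, 0], [0, 0, -1.5], 1],
  [[2, 0, 0], [0, 0, -3], 1],
  [[2, 0, 0], [0, 0, -3], 1],
])

```text
time: 4.55
eef_pos: [596.2, 66.8, 191.2]
orientation: [-0.061, 2.955, 1.063]
force: [0.7, 0.4, 0.8]
width: -0.002
```

```bash
python3 - <<'E'
from h import *
im,d=viewer.get_image('wrist');cv2.imwrite('pics/w6.png',im[:,:,::-1]);np.save('pics/w6d.npy',d)
im,d=viewer.get_image('scene');cv2.imwrite('pics/s6.png',cv2.resize(im[120:280,220:350,::-1],None,fx=3.7,fy=3.7,interpolation=cv2.INTER_CUBIC))
plan([((595.3,40,250),37)])
E
```

```text
t 4.65 at [594.7  68.5 189.2] F [ 0.4  0.2 -0.9] w 0.01
tgt [595.3  40.  250. ] 37 -> [2.7 0.2 0.7] [-0.01  1.69 -6.5 ]
```

View pics/w6.png

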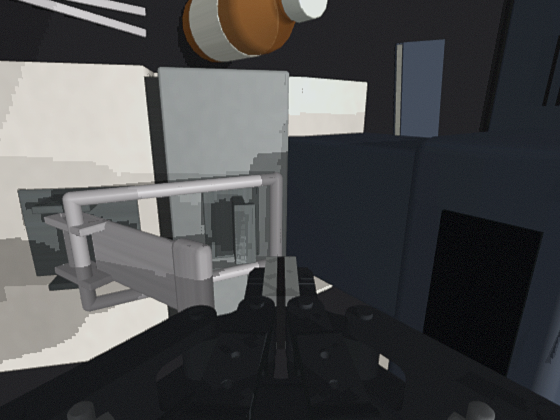

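View pics/s6.png

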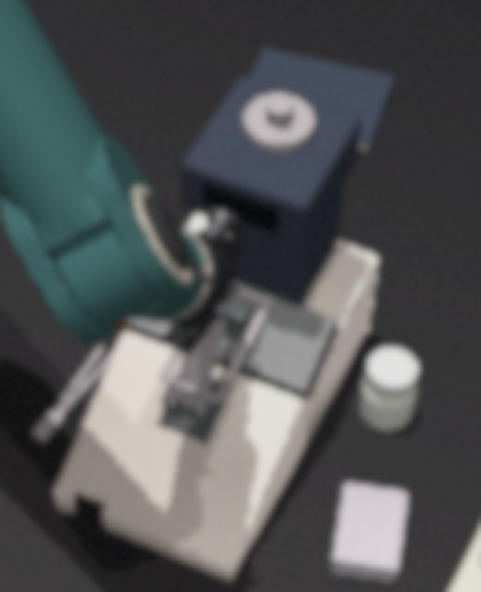

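```bash
python3 - <<'E'
from h import *
d=np.load('pics/w6d.npy');C=cam('wrist')
o=un(0,0)
for u,v in [(277,186),(277,210),(277,230),(230,185),(180,189),(120,195),(75,205),(210,255),(200,250),(245,225),(220,110)]:
    p=unproj(C,u,v,d[v,u]);q=p-o;print((u,v),p.round(1),'u,n,y',(q@U).round(1),(q@N).round(1),(q@EY).round(1))
E
```

```text
(277, 186) [565.4 104.3 141.9] u,n,y 115.1 3.2 26.9
(277, 210) [580.3 104.1 142.9] u,n,y 115.1 4.4 12.0
(277, 230) [593.  103.8 144. ] u,n,y 114.9 5.7 -0.7
(230, 185) [562.6  73.9 137.4] u,n,y 86.3 13.4 30.6
(180, 189) [563.   46.9 132.1] u,n,y 59.9 21.5 31.0
(120, 195) [564.   18.8 126.3] u,n,y 32.4 29.6 30.8
(75, 205) [5.674e+02 1.000e-01 1.220e+02] u,n,y 13.8 34.6 27.9
(210, 255) [578.5  35.1 185.7] u,n,y 74.3 74.6 15.8
(200, 250) [575.1  30.6 186.4] u,n,y 70.7 77.3 19.4
(245, 225) [584.5  78.3 146.3] u,n,y 93.7 19.6 8.5
(220, 110) [522.3  77.4 121.2] u,n,y 82.8 -3.0 70.7
```

Call:
carry_out([
  [[0, 0, 0], [0, 0, -3], 1],
  [[0, 0, 0], [0, 0, -6], 1],
  [[7, 0, 0.7], [0, 0.5, -8], 1],
  [[14, 0, 0.7], [0, 2, -7.5], 1],
  [[19, 0, 0.7], [0, 4.5, -5.5], 1],
])

```text
time: 5.15
eef_pos: [595.3, 65.9, 261.3]
orientation: [-0.037, 3.089, 0.557]
force: [1.0, 1.1, -0.7]
width: -0.003
```

```bash
python3 - <<'E'
from h import *
im,d=viewer.get_image('wrist');cv2.imwrite('pics/w7.png',im[:,:,::-1]);C=cam('wrist')
plan([((595,62,235),20),((595,62,205),20),((595,62,174),20),((595,40,180),20)])
o=un(0,0);
for du in range(-60,60,6):
    pass
np.save('pics/w7d.npy',d)
E
```

```text
t 5.2 at [593.5  80.  261.9] F [-0.6  8.3  0.2] w -0.0
tgt [595  62 235] 20 -> [0.7 0.1 0.7] [-0.06 -2.64  1.88]
tgt [595  62 205] 20 -> [0.7 0.1 0.7] [-0.05 -3.7   4.69]
tgt [595  62 174] 20 -> [0.7 0.1 0.7] [-0.03 -4.8   7.59]
tgt [595  40 180] 20 -> [0.7 0.1 0.7] [ 0.06 -6.64  6.25]
```

View pics/w7.png

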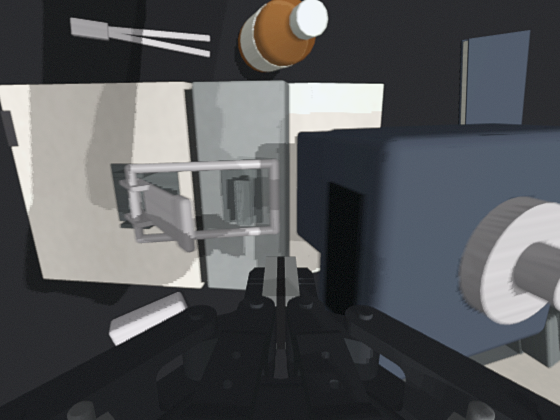

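Call:
carry_out([
  [[0, 0, 0], [0, -0.5, 0.5], 1],
  [[0, 0, 0], [0, -1, 1], 1],
])

```text
time: 5.4
eef_pos: [593.5, 63.3, 246.1]
orientation: [0.047, -3.087, -0.564]
force: [0.3, -0.5, 0.4]
width: 0.001
```

```bash
python3 - <<'E'
from h import *
plan([((595,62,235),20),((595,62,205),20),((595,62,174),20),((595,40,180),20)])
E
```

```text
t 5.4 at [593.5  63.3 246.1] F [ 0.3 -0.5  0.4] w 0.0
tgt [595  62 235] 20 -> [0.7 0.1 0.1] [-0.15 -0.52  0.99]
tgt [595  62 205] 20 -> [0.7 0.1 0.1] [-0.14 -1.58  3.8 ]
tgt [595  62 174] 20 -> [0.7 0.1 0.1] [-0.14 -2.68  6.7 ]
tgt [595  40 180] 20 -> [0.7 0.1 0.1] [-0.07 -4.52  5.36]
```

Call:
carry_out([
  [[0, 0, 0], [-0.1, -0.7, 1.8], 1],
  [[0, 0, 0], [-0.1, -1.4, 3.6], 1],
  [[0, 0, 0], [-0.1, -2.1, 5.2], 1],
  [[0, 0, 0], [-0.1, -2.6, 6.5], 1],
  [[0, 0, 0], [-0.1, -2.6, 6.5], 1],
])

```text
time: 5.9
eef_pos: [593.8, 60.6, 174.5]
orientation: [0.041, -3.084, -0.563]
force: [-0.9, 0.6, -1.0]
width: -0.003
```

```bash
python3 - <<'E'
from h import *
im,d=viewer.get_image('wrist');cv2.imwrite('pics/w8.png',im[:,:,::-1])
# lever face path: fingertip target for lever angle
def tp(lev,r=78,off=22):
    a=np.pi-lev; e=np.array([np.cos(a),np.sin(a)]); nn=np.array([e[1],-e[0]])
    q=np.array([0,20])+r*e+off*nn; return un(*q)
plan([(tp(l),20) for l in (2.4,2.2,2.0,1.8,1.6,1.4,1.2)])
E
```

```text
t 5.95 at [594.7  60.8 176. ] F [ 0.6 -0.8  0.7] w -0.0
tgt [594.1  42.4 168.8] 20 -> [ 0.7  0.1 -0.1] [ 0.11 -1.97  0.02]
tgt [594.5  28.3 176.8] 20 -> [ 0.7  0.1 -0.1] [ 0.11 -3.01 -1.22]
tgt [595.   12.9 181.8] 20 -> [ 0.7  0.1 -0.1] [ 0.1  -4.27 -2.24]
tgt [595.4  -3.1 183.7] 20 -> [ 0.7  0.1 -0.1] [ 0.1  -5.71 -2.98]
tgt [595.9 -19.3 182.3] 20 -> [ 0.7  0.1 -0.1] [ 0.1  -7.27 -3.42]
tgt [596.4 -34.8 177.8] 20 -> [ 0.7  0.1 -0.1] [ 0.09 -8.88 -3.54]
tgt [596.8 -49.1 170.2] 20 -> [ 0.7  0.1 -0.1] [  0.09 -10.49  -3.34]
```

View pics/w8.png

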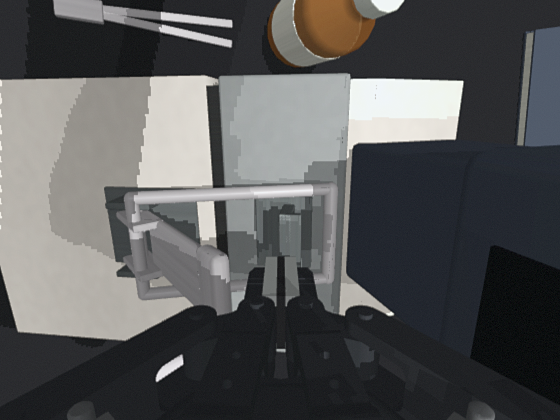

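Call:
carry_out([
  [[0, 0, 0], [0.1, -1.5, 0], 1],
  [[0, 0, 0], [0.1, -2.3, -0.5], 1],
  [[0, 0, 0], [0.1, -3, -1.1], 1],
  [[0, 0, 0], [0.1, -3.7, -1.7], 1],
  [[0, 0, 0], [0.1, -4.3, -2.2], 1],
])

```text
time: 6.45
eef_pos: [595.7, 12.5, 183.2]
orientation: [0.045, -3.089, -0.564]
force: [0.0, 2.7, -0.4]
width: 0.001
```

```bash
cat >> h.py <<'E'
def tp(lev,r=78,off=22):
    a=np.pi-lev; e=np.array([np.cos(a),np.sin(a)]); nn=np.array([e[1],-e[0]])
    q=np.array([0,20])+r*e+off*nn; return un(*q)
E
python3 - <<'E'
from h import *
im,d=viewer.get_image('wrist');cv2.imwrite('pics/w9.png',im[:,:,::-1])
plan([(tp(l),20) for l in (1.9,1.8,1.7,1.6,1.5,1.4,1.3,1.2)])
E
```

```text
t 6.5 at [595.9  10.9 183.4] F [-0.1 -0.   0.9] w 0.0
tgt [595.2   4.9 183.2] 20 -> [ 0.6  0.3 -0.1] [ 0.08 -0.57 -0.19]
tgt [595.4  -3.1 183.7] 20 -> [ 0.6  0.3 -0.1] [ 0.08 -1.31 -0.52]
tgt [595.7 -11.2 183.4] 20 -> [ 0.6  0.3 -0.1] [ 0.08 -2.07 -0.78]
tgt [595.9 -19.3 182.3] 20 -> [ 0.6  0.3 -0.1] [ 0.08 -2.86 -0.96]
tgt [596.2 -27.1 180.4] 20 -> [ 0.6  0.3 -0.1] [ 0.08 -3.67 -1.06]
tgt [596.4 -34.8 177.8] 20 -> [ 0.6  0.3 -0.1] [ 0.07 -4.48 -1.08]
tgt [596.6 -42.1 174.4] 20 -> [ 0.6  0.3 -0.1] [ 0.07 -5.28 -1.02]
tgt [596.8 -49.1 170.2] 20 -> [ 0.6  0.3 -0.1] [ 0.07 -6.08 -0.88]
```

View pics/w9.png

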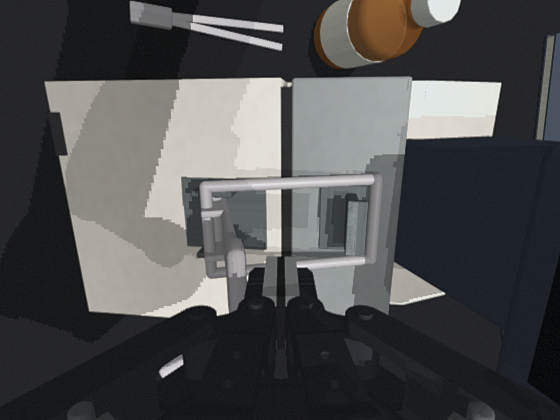

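Call:
carry_out([
  [[0, 0, 0], [0, -0.8, -0.3], 1],
  [[0, 0, 0], [0, -1.6, -0.6], 1],
  [[0, 0, 0], [0, -2.4, -0.9], 1],
  [[0, 0, 0], [0, -3.2, -1], 1],
  [[0, 0, 0], [0, -3.7, -1.1], 1],
])

```text
time: 7.0
eef_pos: [596.6, -26.0, 179.5]
orientation: [0.044, -3.088, -0.564]
force: [1.0, 1.7, -1.2]
width: 0.003
```

```bash
python3 - <<'E'
from h import *
im,d=viewer.get_image('wrist');cv2.imwrite('pics/w10.png',im[:,:,::-1]);np.save('pics/w10d.npy',d)
plan([(tp(l),20) for l in (1.5,1.4,1.3,1.2,1.1,1.,.9,.8,.6)])
E
```

```text
t 7.05 at [596.6 -26.9 179.4] F [-0.9  0.5  0.5] w -0.0
tgt [596.2 -27.1 180.4] 20 -> [ 0.6  0.2 -0.1] [ 0.05  0.02 -0.1 ]
tgt [596.4 -34.8 177.8] 20 -> [ 0.6  0.2 -0.1] [ 0.05 -0.79 -0.12]
tgt [596.6 -42.1 174.4] 20 -> [ 0.6  0.2 -0.1] [ 0.05 -1.6  -0.06]
tgt [596.8 -49.1 170.2] 20 -> [ 0.6  0.2 -0.1] [ 0.04 -2.4   0.08]
tgt [597.  -55.6 165.4] 20 -> [ 0.6  0.2 -0.1] [ 0.04 -3.18  0.3 ]
tgt [597.2 -61.6 160. ] 20 -> [ 0.6  0.2 -0.1] [ 0.04 -3.93  0.59]
tgt [597.3 -67.1 154. ] 20 -> [ 0.6  0.2 -0.1] [ 0.04 -4.65  0.96]
tgt [597.5 -71.9 147.5] 20 -> [ 0.6  0.2 -0.1] [ 0.04 -5.33  1.4 ]
tgt [597.7 -79.4 133.2] 20 -> [ 0.6  0.2 -0.1] [ 0.05 -6.55  2.48]
```

View pics/w10.png

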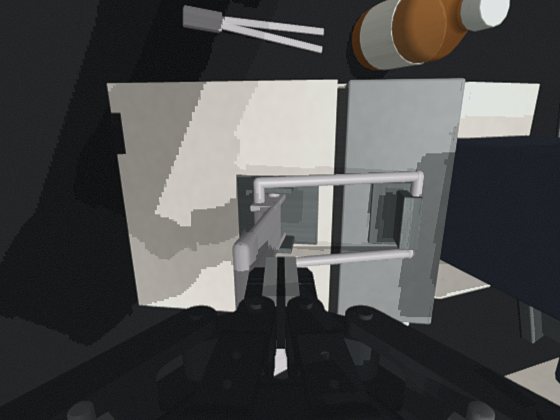

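Call:
carry_out([
  [[0, 0, 0], [0, -0.9, -0.1], 1],
  [[0, 0, 0], [0, -1.7, 0], 1],
  [[0, 0, 0], [0, -2.6, 0.1], 1],
  [[-3, 0, 0], [0, -3.4, 0.4], 1],
  [[-5, 0, 0], [0, -4, 0.8], 1],
])

```text
time: 7.55
eef_pos: [598.3, -60.3, 158.4]
orientation: [0.045, -3.06, -0.701]
force: [0.0, 1.2, 3.0]
width: 0.001
```

```bash
python3 - <<'E'
from h import *
im,d=viewer.get_image('wrist');cv2.imwrite('pics/w11.png',im[:,:,::-1])
o=un(0,20);p=np.array(status.state()['eef_pos'])-o;print('u,n from pivot',p@U,p@N)
plan([(tp(l,77,o),25) for l,o in ((1.0,20),(.9,19),(.8,18),(.7,16),(.6,14),(.5,13),(.4,12),(.3,11),(.2,10),(.1,10),(0,9))])
E
```

```text
u,n from pivot -25.97867608873007 75.0719429091749
t 7.6 at [597.5 -62.5 156.7] F [1.4 1.5 0.4] w -0.0
tgt [597.2 -61.7 157.8] 25 -> [ 0.8  0.2 -0.2] [ 0.03  0.12 -0.06]
tgt [597.3 -67.3 150.9] 25 -> [ 0.8  0.2 -0.2] [ 0.03 -0.69  0.32]
tgt [597.5 -72.1 143.4] 25 -> [ 0.8  0.2 -0.2] [ 0.03 -1.45  0.79]
tgt [597.6 -76.3 134.5] 25 -> [ 0.8  0.2 -0.2] [ 0.03 -2.21  1.41]
tgt [597.7 -79.3 125.1] 25 -> [ 0.8  0.2 -0.2] [ 0.03 -2.89  2.12]
tgt [597.8 -81.2 116.5] 25 -> [ 0.8  0.2 -0.2] [ 0.03 -3.43  2.81]
tgt [597.8 -82.1 107.8] 25 -> [ 0.8  0.2 -0.2] [ 0.03 -3.89  3.56]
tgt [597.8 -82.   99. ] 25 -> [ 0.8  0.2 -0.2] [ 0.03 -4.27  4.35]
tgt [597.8 -81.   90.3] 25 -> [ 0.8  0.2 -0.2] [ 0.03 -4.55  5.18]
tgt [597.7 -79.4  82.7] 25 -> [ 0.8  0.2 -0.2] [ 0.04 -4.74  5.93]
tgt [597.6 -76.6  74.5] 25 -> [ 0.8  0.2 -0.2] [ 0.04 -4.84  6.8 ]
```

View pics/w11.png

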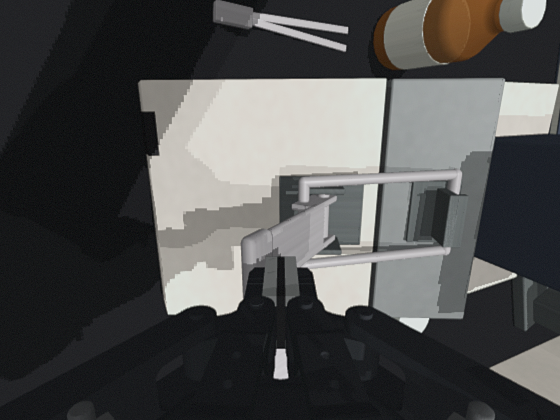

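Call:
carry_out([
  [[0, 0, 0], [0, -0.7, 0.3], 1],
  [[0, 0, 0], [0, -1.4, 0.8], 1],
  [[0, 0, 0], [0, -2.1, 1.4], 1],
  [[0, 0, 0], [0, -2.7, 2.1], 1],
  [[0, 0, 0], [0, -3.2, 2.8], 1],
])

```text
time: 8.1
eef_pos: [598.7, -77.0, 118.4]
orientation: [0.044, -3.061, -0.696]
force: [-0.6, -1.2, 2.5]
width: 0.003
```

```bash
python3 - <<'E'
from h import *
im,d=viewer.get_image('wrist');cv2.imwrite('pics/w12.png',im[:,:,::-1])
o=un(0,20);p=np.array(status.state()['eef_pos'])-o;print('u,n from pivot',p@U,p@N)
plan([(tp(l,77,o),25) for l,o in ((.5,13),(.4,12),(.3,11),(.2,10),(.1,10),(0,9),(-.04,9))])
E
```

```text
u,n from pivot -57.26076854627754 46.56935937611074
t 8.15 at [597.9 -76.8 116.9] F [ 0.1 -0.6  0. ] w -0.0
tgt [597.8 -81.2 116.5] 25 -> [ 0.6  0.1 -0. ] [ 0.03 -0.41 -0.16]
tgt [597.8 -82.1 107.8] 25 -> [ 0.6  0.1 -0. ] [ 0.03 -0.88  0.59]
tgt [597.8 -82.   99. ] 25 -> [ 0.6  0.1 -0. ] [ 0.03 -1.25  1.38]
tgt [597.8 -81.   90.3] 25 -> [ 0.6  0.1 -0. ] [ 0.03 -1.53  2.21]
tgt [597.7 -79.4  82.7] 25 -> [ 0.6  0.1 -0. ] [ 0.04 -1.72  2.97]
tgt [597.6 -76.6  74.5] 25 -> [ 0.6  0.1 -0. ] [ 0.04 -1.82  3.83]
tgt [597.6 -75.4  71.6] 25 -> [ 0.6  0.1 -0. ] [ 0.04 -1.83  4.14]
```

View pics/w12.png

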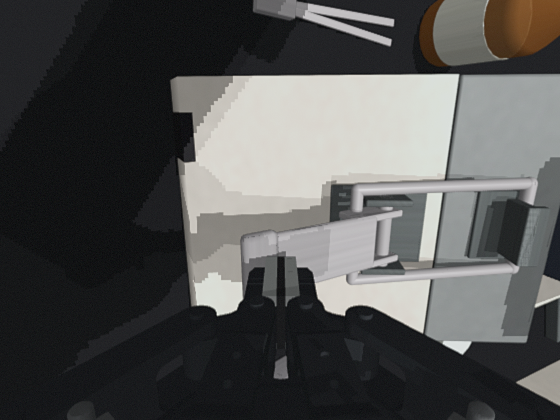

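Call:
carry_out([
  [[0, 0, 0], [0, -0.8, 0.6], 1],
  [[0, 0, 0], [0, -1.2, 1.4], 1],
  [[0, 0, 0], [0, -1.5, 2.2], 1],
  [[0, 0, 0], [0, -1.7, 3], 1],
  [[0, 0, 0], [0, -1.8, 3.6], 1],
])

```text
time: 8.65
eef_pos: [598.1, -76.4, 77.8]
orientation: [0.045, -3.058, -0.698]
force: [0.8, 0.4, -0.1]
width: -0.0
```

```bash
python3 - <<'E'
from h import *
im,d=viewer.get_image('wrist');cv2.imwrite('pics/w13.png',im[:,:,::-1])
o=un(0,20);p=np.array(status.state()['eef_pos'])-o;print('u,n from pivot',p@U,p@N)
plan([(tp(l,75,o),25) for l,o in ((0,9),(-.04,9),(-.08,9))])
E
```

```text
u,n from pivot -75.08333836746569 10.993858110485768
t 8.7 at [597.7 -75.8  77.1] F [ 0.2  0.2 -0.7] w -0.0
tgt [597.6 -74.8  75.4] 25 -> [0.7 0.1 0. ] [0.01 0.02 0.2 ]
tgt [597.5 -73.7  72.6] 25 -> [0.7 0.1 0. ] [ 0.01 -0.    0.5 ]
tgt [597.5 -72.4  69.9] 25 -> [0.7 0.1 0. ] [ 0.01 -0.01  0.8 ]
```

View pics/w13.png

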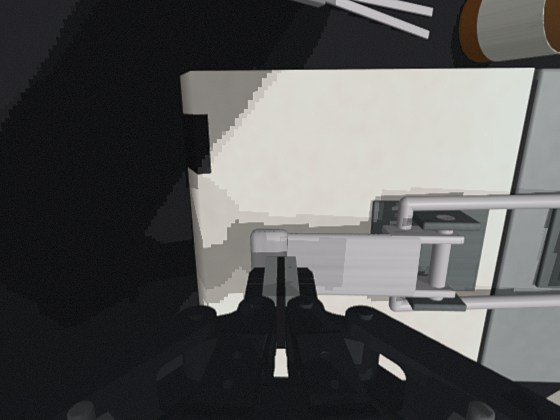

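Call:
carry_out([
  [[0, 0, 0], [0, 0, 0.15], 1],
  [[0, 0, 0], [0, 0, 0.3], 1],
  [[0, 0, 0], [0, 0, 0.45], 1],
])

```text
time: 9.0
eef_pos: [598.8, -74.9, 75.2]
orientation: [0.045, -3.06, -0.698]
force: [0.2, -0.2, 0.3]
width: 0.003
```

Call:
carry_out([
  [[0, 0, 0], [0, 0, 0], 1],
  [[0, 0, 0], [0, 0, 0.15], 1],
  [[0, 0, 0], [0, 0, 0.3], 1],
  [[0, 0, 0], [0, 0, 0.3], 1],
])

```text
time: 9.4
eef_pos: [598.8, -74.7, 74.5]
orientation: [0.045, -3.061, -0.699]
force: [-5.1, -3.0, 13.6]
width: 0.002
```

Firm contact against the stop. Back off and inspect.

Call:
carry_out([
  [[0, 0, 0], [0, 0, -2], 1],
  [[0, 0, 0], [0, -1, -6], 1],
  [[0, 0, 0], [0, -3, -10], 1],
  [[0, 0, 0], [0, -5, -13], 1],
  [[0, 0, 0], [0, -5, -13], 1],
])

```text
time: 9.9
eef_pos: [601.9, -182.1, 170.8]
orientation: [-0.036, 3.062, 0.688]
force: [-0.6, -0.9, 0.4]
width: 0.004
```

```bash
python3 - <<'E'
from h import *
im,d=viewer.get_image('wrist');cv2.imwrite('pics/w14.png',im[:,:,::-1]);C=cam('wrist');np.save('pics/w14d.npy',d)
plan([])
im2,d2=viewer.get_image('scene');cv2.imwrite('pics/s14.png',cv2.resize(im2[120:280,220:350,::-1],None,fx=3.7,fy=3.7,interpolation=cv2.INTER_CUBIC))
E
```

```text
t 9.95 at [ 601.4 -178.4  169.1] F [ 0.5  0.4 -1. ] w -0.0
```

View pics/w14.png

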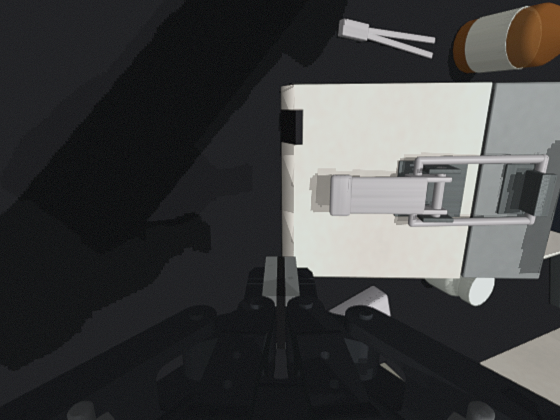

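View pics/s14.png

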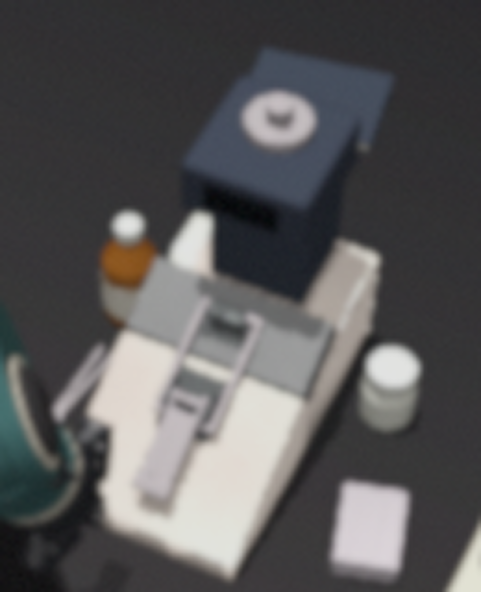

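```bash
python3 - <<'E'
from h import *
d=np.load('pics/w14d.npy');C=cam('wrist');o=un(0,0)
for u,v in [(341,195),(360,195),(380,195),(400,195),(420,195),(330,120),(440,120),(400,250),(478,120),(510,120),(534,165),(537,210),(470,159),(470,220),(535,190)]:
    p=unproj(C,u,v,np.median(d[v-1:v+2,u-1:u+2]));q=p-o;print((u,v),'u,n,y',(q@U).round(1),(q@N).round(1),(q@EY).round(1))
E
```

```text
(341, 195) u,n,y -75.2 22.9 3.5
(360, 195) u,n,y -59.0 20.9 3.1
(380, 195) u,n,y -42.5 21.0 3.3
(400, 195) u,n,y -26.2 21.7 3.7
(420, 195) u,n,y -9.5 20.9 3.6
(330, 120) u,n,y -84.1 -5.9 63.1
(440, 120) u,n,y 9.4 -5.5 63.2
(400, 250) u,n,y -11.7 -6.8 -58.0
(478, 120) u,n,y 41.0 -5.2 63.3
(510, 120) u,n,y 67.4 -5.0 63.3
(534, 165) u,n,y 93.6 -2.8 25.6
(537, 210) u,n,y 89.5 18.5 -8.9
(470, 159) u,n,y 32.9 8.1 32.0
(470, 220) u,n,y 42.6 6.1 -22.5
(535, 190) u,n,y 87.9 13.2 7.1
```

```bash
python3 - <<'E'
from workcell import ticket
print(ticket.job_done())
E
```

```text
the job is handed in; nothing more can be done
None
```

The latch is clamped and the job is handed in, at about 10 s of the 43 s limit. With closed fingers I pushed the loop over the keeper, then swept the lever back and pressed it flat. I finished with about 14 N against its stop, backed off, and left the gripper clear.

**Last checks:**
- **Lever:** in the final wrist depth image it lies parallel to the deck within about 0.01 rad and stayed there after I let go.
- **Loop bar:** it sits under the hook's lip at u of about 94 mm, against a seat at 95 mm. I could not measure its height well because the wrist depth was off by about 5 mm in n. It reads at or a little below the lower end of the 4 to 14 mm range.
- **Cover:** the gap at the gasket looks closed in the pictures, but I did not measure how far the cover is drawn in.
- **Robot and bystanders:** the wrist force read about zero after backing off. The bottle, jar, tweezers and tin look unmoved; I did not re-check the notebook, mouse or gas filter, which the arm never came near at working height.

**One contact went wrong:** while I was lowering the loop, something pressed on the tool with a wrist force of about 27 N. It was probably the gripper body against the lever tip. It pushed the lever to its stop, and I backed off at once. That is under the 40 N limit, and I saw no lasting effect.

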